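# Hook the screen rail into the slotted uprights and press it home until both catches lock

### The job

Pick up the metal rail, hook its four tabs into the slots of the two uprights of the small rack, and push it down until it is fully home and the spring catches on both sides have snapped over its side pins, then let go. The height of the slots has to be found by feel: push firmly but gently, never harder than about 25 N on the rack, and leave the other things on the table where they are.

Things in the scene. Friction and masses are not known exactly. Their poses are not given: they have to be found in the camera images.
- rail_mid (a point): Centre of the loose rail's plain aluminium bar, 24 mm thick (x), 30 high (z), 228 long (y). Axes: x the way the tabs point (to the rack when hung), y along the rail, z up. Grip here from above, closing along x; only the middle 150 mm is clear. The rail stands on the table, underside 41 mm below this point; it is 256 x 47 x 66 mm, 0.25 to 0.45 kg.
- rail_back (a point): Middle of the rail's flat back (mounting plane), at its underside; axes as rail_mid, which lies at x -22, z +41 mm from here. Four hooked tabs stick 10.5 mm out of the back at y +-97 mm, each 10 mm wide, spanning z 2 to 24 and 40 to 62 mm; their lips hang down 14 mm behind a 6 mm gap. A 5 mm side pin at each end reaches y +-128, z 30 mm.
- rack: Fixed rack. Origin on the table midway between its two grey uprights, in the plane of their front faces; x points back through the slots, away from the robot, y along the rack, z up. Uprights: y +-100 mm, 40 mm wide, 4 mm plate, about 185 mm high, open between. Two slots in each, at y +-97 mm, 14 mm wide, 26 mm high. Base plate 290 x 120 mm.
- rack_mark (a point): Reference point 73 mm above the rack's origin, same axes. The rail's home (where rail_back ends up) is straight above it by 5 to 29 mm: both uprights are set together anywhere in that range, not reported. The tabs enter only with the rail 14 to 18 mm above its home; then back against the uprights and down, about 12 N of push to pass catches and plungers.
- seat_left (a joint): Spring plunger pointing up below the left (+y) end of the rail, 18 mm in front of the upright's face: 0 = up and free, grows in metres as the rail pushes it down over the last 4 mm of its travel, 0.004 to 0.005 with the rail hard on the slot bottoms, about 0.003 when the rail is locked under the catch and let go (it pushes the rail up again if the catch has not locked).
- seat_right (a joint): The same plunger at the right (-y) end.
- catch_left (a joint): Black sloped spring catch at the outer side of the left (+y) upright: 0 = sprung in over the pin's path, grows in metres as the descending side pin pushes it outward (about 0.005 as the pin passes), springs back to 0 above the pin once the rail is home.
- catch_right (a joint): The same catch at the right (-y) upright.
- tool_tin: Bystander: dark closed tool tin, 136 x 205 x 62 mm, right front; origin under its centre.
- tape_0: Bystander: tape roll, 86 mm across, 24 mm high, right of the rack.
- tape_1: Bystander: brown tape roll, 84 mm across, 30 mm high, left front.
- squeegee_1: Bystander: wooden squeegee lying flat, 110 x 165 x 31 mm, left.
- screwdriver: Bystander: screwdriver, 210 mm long, lying along the front edge.
- ink_jar_red: Bystander: ink jar, 67 mm across, 62 mm high, at the right edge.
- ink_jar_jet: Bystander: ink jar, 67 mm across, 68 mm high, at the right edge.

How it is judged (in metres and radians):
At the end, for the whole second after the job is handed in: Rail hooked, locked and let go: both plungers held down over 1.8 mm, both catches within 1.5 mm of rest, mounting plane and middle within 5 mm of the rack's, bar centre 117 to 147 mm above the table, tilt and misalignment under 0.08 rad (value of joint each of seat_left, seat_right above 0.0018 m and value of joint each of catch_left, catch_right below 0.0015 m and x of rail_mid in the frame of rack between -0.027 and -0.018 m and y of rail_mid in the frame of rack between -0.005 and 0.005 m and z of rail_mid in the frame of rack between 0.117 and 0.147 m and angle between rail_mid's own z axis and vertical below 0.08 rad and angle between the x axis of rail_mid and the x axis of rack, either way round below 0.08 rad); the robot touches nothing.
It fails at once if the rack is overloaded (all its contact forces added up above 60 N; a 25 N push stays below) (contact force between rack and anything else above 60 N).
It fails at once if a bystander is shifted by more than 25 mm (distance of any of tool_tin, tape_0, tape_1, squeegee_1, screwdriver, ink_jar_red, ink_jar_jet from where it was at the start of the episode above 0.025 m).
It also fails if it takes over 64 s, if anything falls off the work surface, if the arm or the gripper's body presses on something with over 40 N, if the wrist force passes 120 N, or if a joint passes its speed limit or range.

### The arm

A 6-joint arm with a two-finger parallel gripper is mounted at the origin on a cart in front of the work surface, level with it; the furniture and walls round the work are solid. World frame = base frame: x ahead of the robot, y to its left, z up, the work surface at z = 0. Lengths are in mm, angles in rad, forces in N, time in s.
With the tool pointing down it reaches from about 375 to 925 mm from the base axis. Payload 5.7 kg.
Tool frame: the origin (TCP) lies midway between the tips of the shut fingers; the grasp point (between the pads) lies 19 mm behind it (env.tcp_to_grasp is the distance from the TCP to the grasp point, in mm); x points along the fingers, z is the direction in which the jaws open and shut, and the axes are right-handed (so a half turn about x gives the same grasp; the last joint's range is limited). The gripper opens to 85 mm and grips with 20 to 120 N. Pads are 22 mm wide; open, the fingers measure 114 mm over their backs; the gripper's body (76 mm by 85 mm) begins 54 mm behind the grasp point. The pads swing forward as they close: fully open they stand 13 mm farther back than shut.
Start: joints at [-1.333, 0.359, 1.51, -0, 1.272, -0.115], TCP at [207.299, -563.019, 231.267] pointing down, gripper open.
Joint ranges: [-2.97, 2.97], [-1.01, 2.36], [0.21, 2.38], [-0.96, 4.11], [0.2, 2.71], [-2.98, 2.98]. Speed limits (rad/s): [2.39, 2.39, 3.14, 3.14, 3.14, 3.14].

### API

Orientations are given as a 3x3 rotation matrix whose columns are the frame's x, y, z axes.
In Python, from workcell import env, camera, finder gives the robot as it stands. The module is installed in compiled form; this text tells all that it offers. Calls block until the motion is done:
- env.goto(position, orientation): joint-space move of the TCP to a pose.
- env.move_l(position, attitude=None, max_speed=150): straight line of the TCP; attitude=None keeps the orientation; max_speed is the mean speed in mm/s.
- env.set_joints(angles): joint-space move.
- env.gripper_to(opening): finger opening in mm; the grip force is fixed at half the most; returns when the fingers have stopped.
- env.hold(seconds).
- env.solve_ik(position, orientation): joint angles nearest the present ones, or None.
- env.get_state(): the state.
- camera(name): name is "scene" or "top"; returns a dict with "image" (420x560x3 uint8, blue, green, red), "mtx" (3x3 intrinsics, pixels), "R" (3x3) and "t" (3): a world point X has camera coordinates R X + t. Camera axes: x right, y down, z forward; pixel columns grow to the right and rows downward; lengths in mm; the calibration is good to about 2 mm. A picture is of the moment at which its call begins. There is no depth.
A pose or a line that the arm cannot do raises env.IKError and nothing moves.
- env.finish_job(): hands the job in, once; it reports no verdict.
Trained networks look in the newest picture that a camera, given by its name, has taken for a name from the list of things; names that differ only in an ending like _2 or _b are one class to them, and where a whole thing is asked for, a point or a joint stands for the part that bears it (a point fixed in the world has none). Each returns a list of dicts, best first, with "p" (0 to 1); they miss things now and then, are a little off and sometimes report something else, mostly with a low value. They report only what shows in the picture. A call takes as long as a camera call.
- finder.recognise(camera, name): "extent" ([left, top, right, bottom] in pixels, round what is visible of it).
The state is a dict: "time": time; "joints": joint angles; "joint_vel": joint speeds; "joint_torque": joint torques, N m; "tcp_pos": TCP position; "tcp_rot": TCP orientation; "contact_force": force on the tool from outside, world axes, zero at the start; "moment": the same for the moment, N m; "gripper_width": finger opening in mm.
Only numpy, scipy, OpenCV 4.12 (cv2) and the standard library are available. Lean on these libraries where they do the work, as an engineer would, in place of code of your own. Each camera call takes 0.05 s, during which the arm holds its last target.

## Working session

There is one attempt and no reset: what is moved stays moved. The work goes in short steps, each a Python script; the robot and the scene stay as the last script left them, time stands still between calls to the robot, and variables do not carry over. Pictures are saved under pics/ and viewed, and the job is handed in when it is done.

```bash
mkdir -p pics; ls; python3 - <<'E'
from workcell import env,camera,finder
import cv2
s=env.get_state();print(s)
for c in("scene","top"):
    d=camera(c);cv2.imwrite(f"pics/{c}0.png",d["image"]);print(c,d["mtx"],d["R"],d["t"])
    for n in("rail_mid","rack","tool_tin"):
        print(n,finder.recognise(c,n)[:2])
print(env.tcp_to_grasp)
E
```

```text
pics
{'time': 0.0, 'joints': array([-1.33309621e+00,  3.59492648e-01,  1.51144009e+00,  1.12026823e-05,
        1.27250313e+00, -1.15106199e-01]), 'joint_vel': array([-0.00103986,  0.00087207,  0.00046424, -0.00124185, -0.00028612,
       -0.00110205]), 'joint_torque': array([ 1.83663258e-03, -5.27615869e+01, -2.78625315e+01, -6.28098815e-05,
        1.33702916e-02, -6.34733013e-07]), 'tcp_pos': array([ 207.15057699, -562.37759168,  230.4580311 ]), 'tcp_rot': array([[-4.23611774e-04,  9.38407924e-01,  3.45529142e-01],
       [ 1.79391087e-03,  3.45529330e-01, -9.38406236e-01],
       [-9.99998301e-01,  2.22328551e-04, -1.82979047e-03]]), 'contact_force': array([-0.9020965 , -0.8639808 , -1.22998482]), 'moment': array([-0.00965589,  0.05875551,  0.01369267]), 'gripper_width': 85.1947788738345}
scene [[436.38668693   0.         278.84549061]
 [  0.         436.38668693 206.9211191 ]
 [  0.           0.           1.        ]] [[-0.88956124 -0.45657855 -0.01472504]
 [-0.24716056  0.50815611 -0.8250388 ]
 [ 0.38417764 -0.73028309 -0.56488419]] [446.26976145 240.12659119 961.21267048]
rail_mid [{'extent': [284.5, 214.6, 319.4, 294.7], 'p': 0.58}]
rack [{'extent': [188.5, 148.6, 289.5, 255.3], 'p': 0.84}, {'extent': [304.6, 148.9, 321.8, 164.3], 'p': 0.48}]
tool_tin [{'extent': [323.1, 160.5, 378.7, 212.7], 'p': 0.74}]
top [[525.63114034   0.         281.42905027]
 [  0.         525.63114034 207.6255415 ]
 [  0.           0.           1.        ]] [[ 0.05562376 -0.99834797 -0.01439863]
 [-0.83273322 -0.03843031 -0.55233911]
 [ 0.55087329  0.0427134  -0.83349516]] [ -86.33352345  474.24121123 1424.1440522 ]
rail_mid []
rack [{'extent': [233.2, 141.1, 325.0, 207.0], 'p': 0.88}]
tool_tin [{'extent': [343.0, 220.6, 417.6, 270.5], 'p': 0.92}]
18.700000000000003
```

```bash
python3 - <<'E'
import cv2
a=cv2.imread("pics/scene0.png");b=cv2.imread("pics/top0.png")
cv2.imwrite("pics/s1.png",cv2.resize(a[120:330,150:400],None,fx=3.2,fy=2.8,interpolation=cv2.INTER_CUBIC)) if 0 else cv2.imwrite("pics/s1.png",cv2.resize(a[130:310,165:365],None,fx=3,fy=3,interpolation=cv2.INTER_CUBIC))
cv2.imwrite("pics/t1.png",cv2.resize(b[110:300,180:440],None,fx=3,fy=3,interpolation=cv2.INTER_CUBIC))
E
```

```text
(no output)
```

View pics/scene0.png

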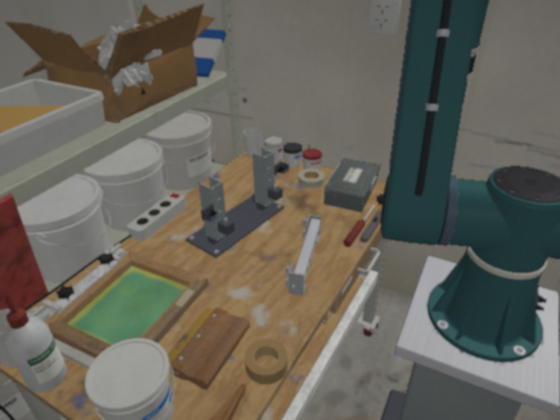

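View pics/top0.png

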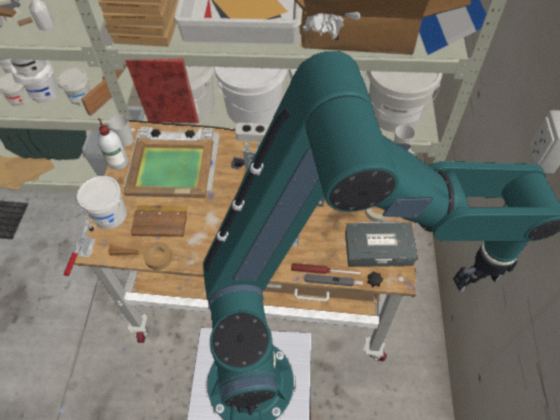

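View pics/s1.png

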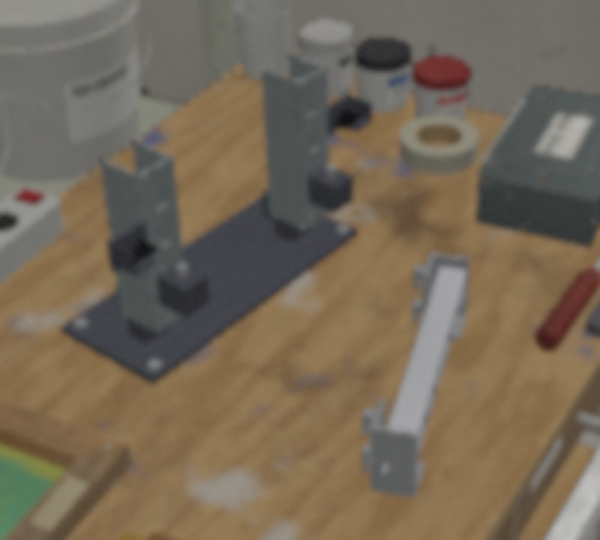

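View pics/t1.png

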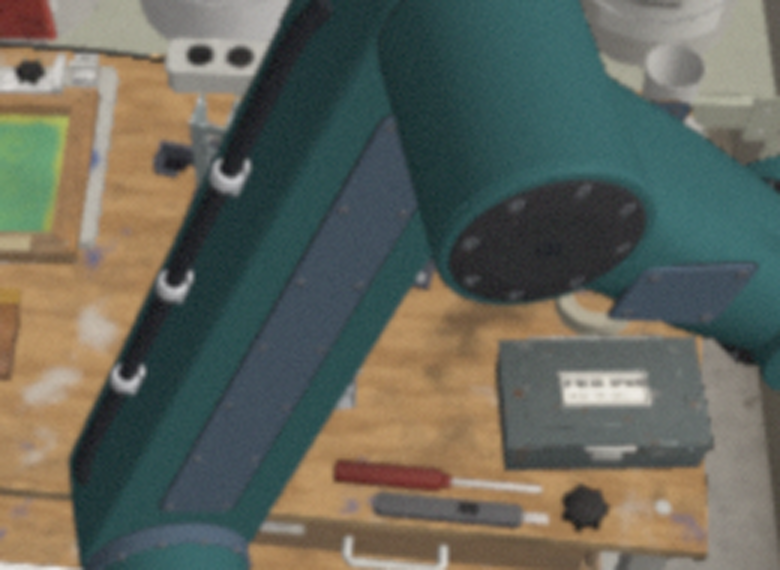

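The scene view shows the rail (about px 300,255) and the rack (about 240,200) clearly. In the top view the arm hides both, so I'll raise the arm and swing it left.

```bash
python3 - <<'E'
from workcell import env,camera,finder
import cv2,numpy as np
q=env.get_state()["joints"].copy()
q[1]=-0.2; env.set_joints(q); print(env.get_state()["tcp_pos"])
q[0]=0.75; env.set_joints(q)
s=env.get_state();print(s["time"],s["tcp_pos"])
for c in("scene","top"):
    d=camera(c);cv2.imwrite(f"pics/{c}2.png",d["image"]);print(-d["R"].T@d["t"])
    for n in("rail_mid","rack"):
        print(n,finder.recognise(c,n)[:2])
    I=d["image"]
    cr=I[130:310,165:365] if c=="scene" else I[110:290,200:400]
    cv2.imwrite(f"pics/{c}2c.png",cv2.resize(cr,None,fx=4 if c!="scene" else 3,fy=3 if c=="scene" else 3.3,interpolation=cv2.INTER_CUBIC))
E
```

```text
[ 190.26086434 -493.09675089  550.63306558]
4.7833 [336.89581052 407.21440354 552.46378075]
[ 87.05769342 783.69276552 747.65893625]
rail_mid [{'extent': [286.0, 216.8, 320.6, 297.3], 'p': 0.73}]
rack [{'extent': [185.3, 149.8, 290.2, 255.2], 'p': 0.69}]
[-384.80431451 -128.79569369 1447.71606123]
rail_mid [{'extent': [224.5, 224.6, 301.6, 245.5], 'p': 0.65}]
rack [{'extent': [235.4, 146.9, 330.5, 206.3], 'p': 0.95}]
```

View pics/top2.png

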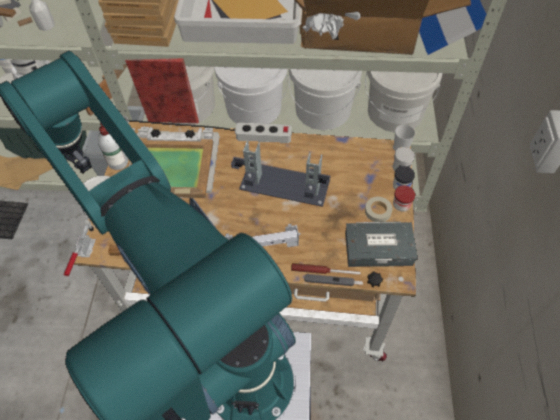

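View pics/scene2.png

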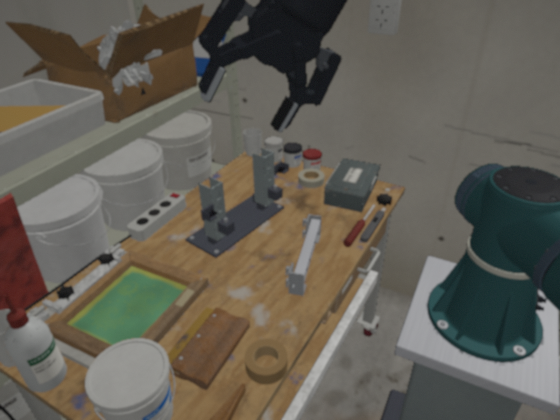

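The rack shows fully at top px 235–330, but the rail's left end is still hidden. I'll swing a little further.

```bash
python3 - <<'E'
from workcell import env,camera,finder
import cv2,numpy as np
q=env.get_state()["joints"].copy()
q[0]=1.25; env.set_joints(q)
print(env.get_state()["time"])
c="top"
A=[camera(c) for _ in range(2)]
print(finder.recognise(c,"rail_mid")[:2],finder.recognise(c,"rack")[:1])
I=np.mean([a["image"].astype(float) for a in A],0).astype(np.uint8)
cv2.imwrite("pics/top3.png",I)
cv2.imwrite("pics/top3a.png",cv2.resize(I[135:215,225:340],None,fx=6.5,fy=6.5,interpolation=cv2.INTER_CUBIC))
cv2.imwrite("pics/top3b.png",cv2.resize(I[210:260,205:315],None,fx=7,fy=7,interpolation=cv2.INTER_CUBIC))
J=cv2.imread("pics/scene0.png").astype(float)/2+cv2.imread("pics/scene2.png")/2
J=J.astype(np.uint8);cv2.imwrite("pics/sceneavg.png",J)
cv2.imwrite("pics/scenea.png",cv2.resize(J[140:265,180:300],None,fx=4.8,fy=4.8,interpolation=cv2.INTER_CUBIC))
cv2.imwrite("pics/sceneb.png",cv2.resize(J[205:305,275:335],None,fx=6,fy=6,interpolation=cv2.INTER_CUBIC))
E
```

```text
6.0917
[] [{'extent': [232.3, 140.4, 328.7, 207.5], 'p': 0.63}]
```

View pics/top3a.png

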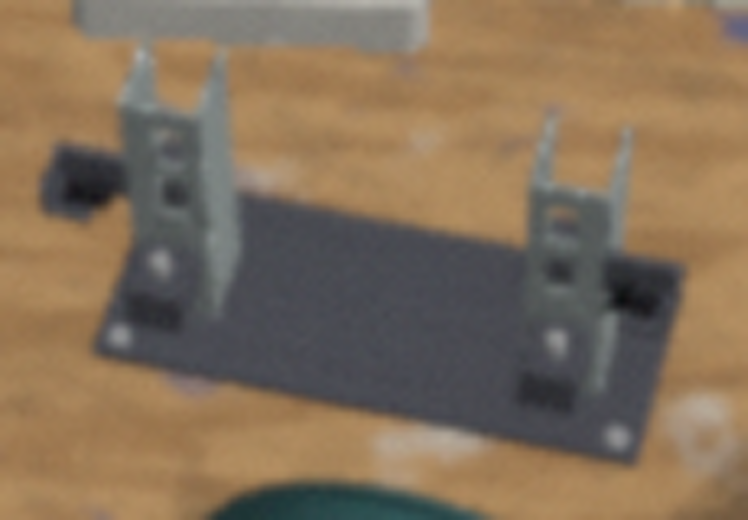

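View pics/top3b.png

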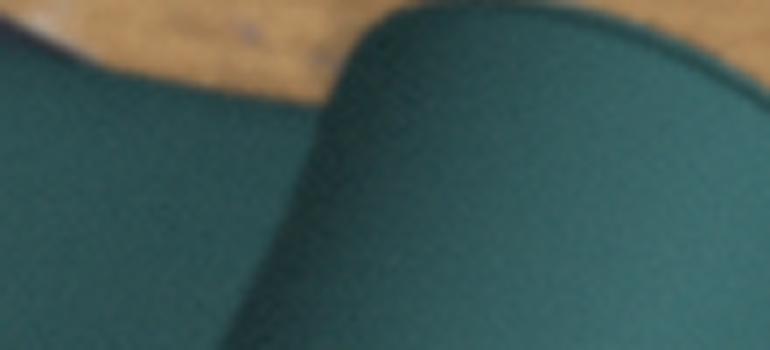

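View pics/scenea.png

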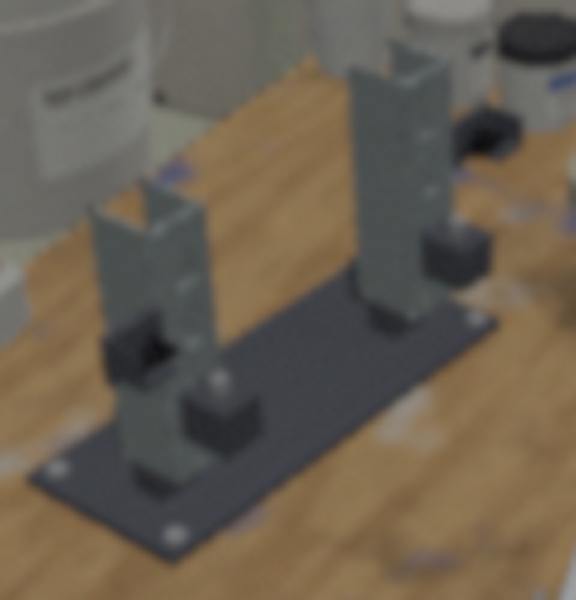

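View pics/sceneb.png

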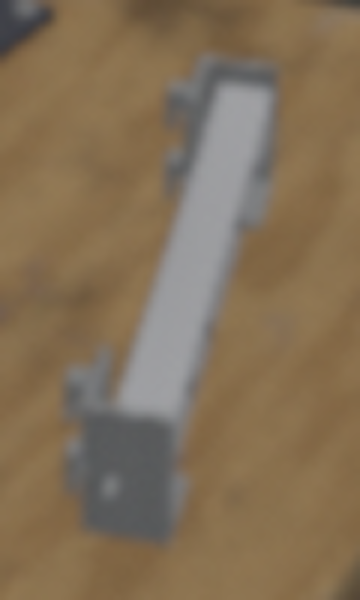

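The elbow now covers the rail. I'll lean the arm to the left instead.

```bash
python3 - <<'E'
from workcell import env,camera,finder
import cv2,numpy as np
q=env.get_state()["joints"].copy()
q[0]=1.6;q[1]=0.15; env.set_joints(q)
s=env.get_state();print(s["time"],s["tcp_pos"])
c="top"
A=[camera(c) for _ in range(2)]
print(finder.recognise(c,"rail_mid")[:2],finder.recognise(c,"rack")[:1])
I=np.mean([a["image"].astype(float) for a in A],0).astype(np.uint8)
cv2.imwrite("pics/top4.png",I)
cv2.imwrite("pics/top4b.png",cv2.resize(I[210:260,205:315],None,fx=7,fy=7,interpolation=cv2.INTER_CUBIC))
E
```

```text
7.3667 [-85.28140844 588.58989984 356.92147086]
[{'extent': [219.4, 223.3, 301.0, 255.6], 'p': 0.92}, {'extent': [365.8, 197.6, 392.6, 219.7], 'p': 0.22}] [{'extent': [231.2, 141.2, 327.9, 206.5], 'p': 0.75}]
```

View pics/top4.png

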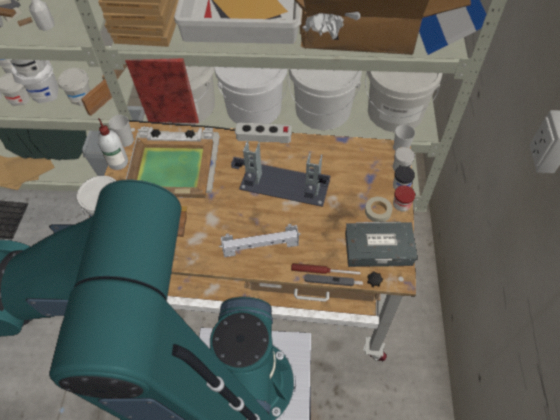

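View pics/top4b.png

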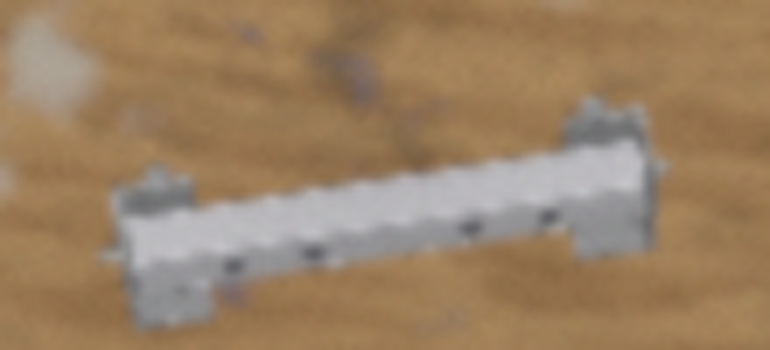

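Both views now show the rail and rack. I picked the corners by eye and will fit both poses jointly from the two views.

```bash
cat > fit.py <<'E'
from workcell import env,camera,finder
import numpy as np
from scipy.optimize import least_squares
C={c:camera(c) for c in("scene","top")}
def proj(c,X):
    d=C[c];p=d["mtx"]@(d["R"]@X+d["t"]);return p[:2]/p[2]
def px(p,s,o): return (np.array(p)+.5)/s-.5+np.array(o)
def W(par,l): 
    x,y,a=par[:3];c,s=np.cos(a),np.sin(a)
    return np.array([x+c*l[0]-s*l[1],y+s*l[0]+c*l[1],l[2]])
T=lambda p:("top",px(p,6.5,(225,135)));S=lambda p:("scene",px(p,4.8,(180,140)))
Tb=lambda p:("top",px(p,7,(205,210)));Sb=lambda p:("scene",px(p,6,(275,205)))
# par: x,y,a,xf,t,H
rk=[(T((122,102)),lambda p:(0,120,p[5])),(T((205,122)),lambda p:(0,80,p[5])),
(T((530,178)),lambda p:(0,-80,p[5])),(T((613,195)),lambda p:(0,-120,p[5])),
(T((95,352)),lambda p:(p[3],145,p[4])),(T((635,463)),lambda p:(p[3],-145,p[4])),(T((685,265)),lambda p:(p[3]+120,-145,p[4])),
(S((150,225)),lambda p:(0,120,p[5])),(S((205,205)),lambda p:(0,80,p[5])),(S((400,83)),lambda p:(0,-80,p[5])),(S((450,57)),lambda p:(0,-120,p[5])),
(S((30,478)),lambda p:(p[3]+120,145,p[4])),(S((172,562)),lambda p:(p[3],145,p[4])),(S((497,322)),lambda p:(p[3],-145,p[4]))]
rl=[(Tb((130,222)),lambda p:(12,114,p[3])),(Tb((640,140)),lambda p:(12,-114,p[3])),(Tb((645,185)),lambda p:(-12,-114,p[3])),(Tb((135,265)),lambda p:(-12,114,p[3])),
(Sb((118,412)),lambda p:(12,114,p[3])),(Sb((175,418)),lambda p:(-12,114,p[3])),(Sb((220,83)),lambda p:(12,-114,p[3])),(Sb((272,85)),lambda p:(-12,-114,p[3]))]
def fit(pts,x0):
    f=lambda p:np.concatenate([proj(c,W(p,np.array(g(p),float)))-u for (c,u),g in pts])
    r=least_squares(f,x0,loss="soft_l1");print(np.round(r.x,3));print(np.round(r.fun.reshape(-1,2),2).tolist());return r.x
if __name__=="__main__":
    fit(rk,[650,-100,0,-60,6,185]); fit(rl,[480,-60,0.1,56])
    for w in ("top","scene"):
        for nm,pts,x0 in(("rack",rk,[650,-100,0,-60,6,185]),("rail",rl,[480,-60,0.1,56])):
            f=[q for q in pts if q[0][0]==w]
            p0=np.array(x0,float); k=3
            g=lambda v:np.concatenate([proj(c,W(np.r_[v,p0[3:]],np.array(h(np.r_[v,p0[3:]]),float)))-u for (c,u),h in f if not(nm=="rack" and h(p0)[2]<50)])
            r=least_squares(g,x0[:3]);print(w,nm,np.round(r.x,3),np.abs(r.fun).max())
E
python3 fit.py
```

```text
[ 6.27841e+02 -5.22500e+01 -1.88000e-01 -1.53980e+01  9.00000e-03
  1.92083e+02]
[[-0.23, 0.47], [-0.54, -0.3], [0.22, 0.48], [0.37, 0.26], [-0.17, 0.55], [0.8, -0.01], [0.08, 2.14], [-0.28, 1.52], [-0.17, -1.18], [0.42, -0.23], [-0.8, -0.28], [-1.51, -0.02], [0.05, -0.24], [-0.05, -0.45]]
[4.1882e+02 9.1800e-01 2.3400e-01 5.5008e+01]
[[-0.33, 0.04], [0.08, -0.12], [0.87, 0.04], [-0.12, 0.67], [-0.73, 0.37], [0.05, 0.99], [0.01, -1.42], [0.11, -0.62]]
top rack [ 6.34474e+02 -5.19190e+01 -1.88000e-01] 0.4944016257823023
top rail [4.18845e+02 1.28200e+00 2.29000e-01] 0.7743658649740155
scene rack [ 6.34111e+02 -6.27640e+01 -2.01000e-01] 1.3940731357227776
scene rail [4.18027e+02 1.89300e+00 2.36000e-01] 1.4580452403860988
```

```bash
cat > ov.py <<'E'
from fit import *
import cv2
I={"top":cv2.imread("pics/top4.png"),"scene":cv2.imread("pics/sceneavg.png")}
box={"top":((225,135),(340,215),6.5),"scene":((180,140),(300,265),4.8)}
def overlay(par,segs,c,name,bx=None,img=None):
    (x0,y0),(x1,y1),s=bx or box[c]
    im=cv2.resize((I[c] if img is None else img)[y0:y1,x0:x1],None,fx=s,fy=s,interpolation=cv2.INTER_CUBIC)
    q=lambda l:tuple(int(v) for v in ((proj(c,W(par,np.array(l,float)))-[x0,y0]+.5)*s-.5))
    for a,b,col in segs: cv2.line(im,q(a),q(b),col,1,cv2.LINE_AA)
    cv2.imwrite(name,im)
def loop(P,col): return [(P[i],P[(i+1)%len(P)],col) for i in range(len(P))]
def racksegs(xf,H=185,t=6):
    s=loop([(xf,145,t),(xf,-145,t),(xf+120,-145,t),(xf+120,145,t)],(0,255,255))
    for g in(1,-1): s+=loop([(0,g*80,0),(0,g*120,0),(0,g*120,H),(0,g*80,H)],(0,0,255))+[((0,97*g,0),(0,97*g,H),(0,255,0))]
    return s
if __name__=="__main__":
    p=[633.5,-52.5,-.19]
    for c in I: overlay(p,racksegs(-20),c,f"pics/ov_{c}.png")
E
python3 ov.py
```

```text
(no output)
```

View pics/ov_top.png

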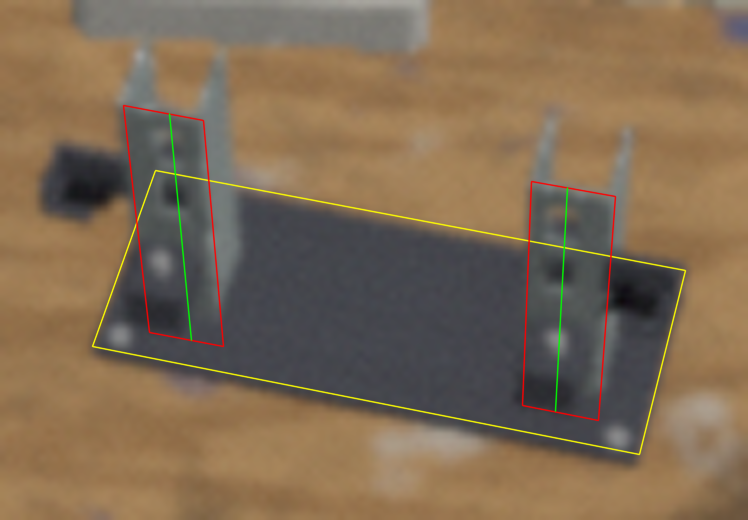

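View pics/ov_scene.png

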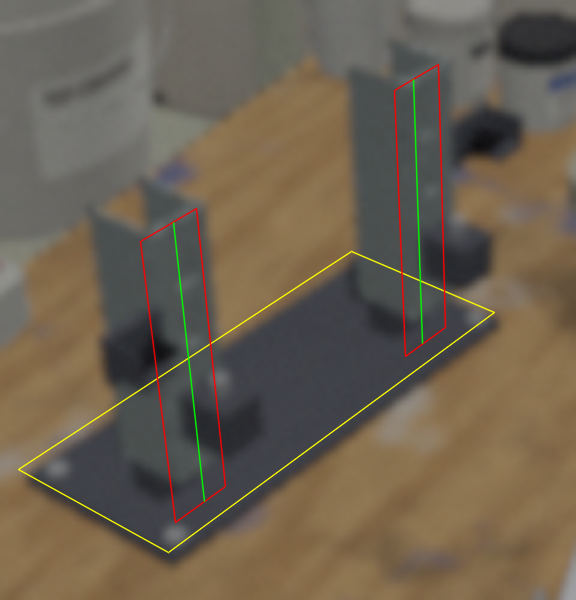

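The overlay shows the uprights are taller than 185 mm, which suggests they are set high. I'll refit with the height free and include the slots.

```bash
cat > fit2.py <<'E'
from ov import *
# par x,y,a,xf,t,H,zs(lower slot centre), scene dx,dy px
sl=lambda g,up:(lambda p:(0,97*g,p[6]+38*up))
R=rk+[(T((168,143)),sl(1,1)),(T((177,192)),sl(1,0)),(T((562,219)),sl(-1,1)),(T((560,270)),sl(-1,0)),
(S((187,283)),sl(1,1)),(S((188,342)),sl(1,0)),(S((427,135)),sl(-1,1)),(S((432,190)),sl(-1,0))]
p=fit(R,[630,-52,-.19,-20,6,190,125])
if __name__=="__main__":
    for c in I: overlay(p,racksegs(p[3],p[5],p[4]),c,f"pics/ov2_{c}.png")
E
python3 fit2.py
```

```text
[ 6.28558e+02 -5.18320e+01 -1.92000e-01 -1.63770e+01  3.23000e-01
  1.91756e+02  1.14477e+02]
[[-0.3, 0.25], [-0.62, -0.49], [0.06, 0.43], [0.2, 0.24], [-0.34, 0.43], [0.58, 0.11], [-0.02, 2.27], [-0.73, 1.6], [-0.58, -1.08], [0.19, -0.08], [-0.98, -0.12], [-1.61, -0.09], [-0.17, -0.23], [0.05, -0.36], [0.57, 3.28], [-0.08, 3.18], [0.19, 3.05], [0.1, 2.55], [-0.2, -1.05], [0.97, -0.87], [-1.03, -0.68], [-1.68, -0.4]]
```

View pics/ov2_top.png

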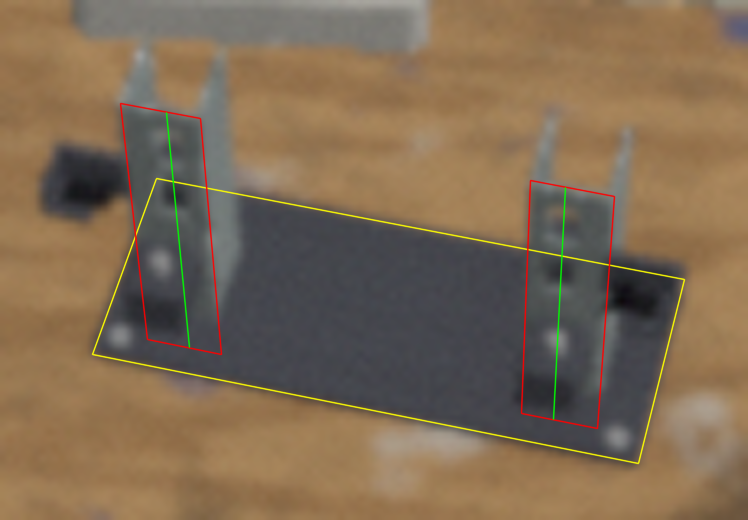

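View pics/ov2_scene.png

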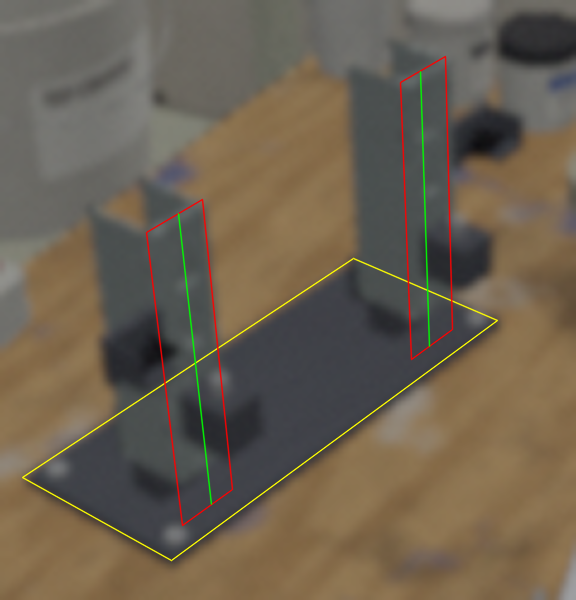

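```bash
python3 - <<'E'
import cv2,numpy as np
def en(I,x0,y0,x1,y1,s):
    c=I[y0:y1,x0:x1].astype(float);c=np.clip((c-30)*1.7,0,255).astype(np.uint8)
    return cv2.resize(c,None,fx=s,fy=s,interpolation=cv2.INTER_CUBIC)
t=(cv2.imread("pics/top3.png").astype(float)+cv2.imread("pics/top4.png"))/2
s=cv2.imread("pics/sceneavg.png")
cv2.imwrite("pics/z1.png",np.hstack([en(t,232,140,265,195,10),en(t,300,152,333,207,10)]))
cv2.imwrite("pics/z2.png",np.hstack([en(s,196,172,240,246,8),en(s,250,145,294,219,8)]))
E
```

```text
(no output)
```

View pics/z1.png

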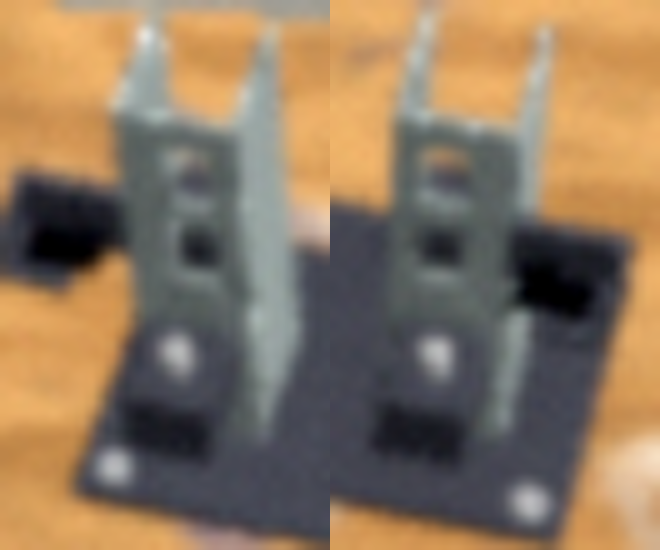

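View pics/z2.png

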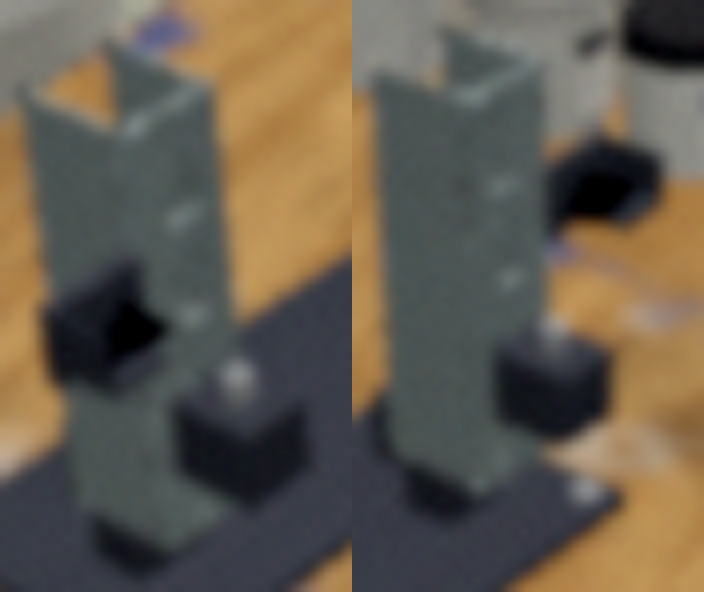

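```bash
cat > fit3.py <<'E'
from ov import *
TL=lambda p:("top",px(p,10,(232,140)));TR=lambda p:("top",px((p[0]-330,p[1]),10,(300,152)))
SL=lambda p:("scene",px(p,8,(196,172)));SR=lambda p:("scene",px((p[0]-352,p[1]),8,(250,145)))
# par x,y,a,xf,t,H,zb(lower slot bottom), yp
L=lambda x,y,k,o=0:(lambda p:(x,y,p[k]+o))
R=[(TL((117,112)),L(0,120,5)),(TL((238,128)),L(0,80,5)),(TR((397,115)),L(0,-80,5)),(TR((520,128)),L(0,-120,5)),
(TL((187,207)),L(0,97,6,38)),(TL((201,283)),L(0,97,6)),(TR((445,206)),L(0,-97,6,38)),(TR((443,276)),L(0,-97,6)),
(SL((122,135)),L(0,120,5)),(SL((212,82)),L(0,80,5)),(SR((462,105)),L(0,-80,5)),(SR((540,65)),L(0,-120,5)),
(SL((183,219)),L(2,97,6,38)),(SL((193,317)),L(2,97,6)),(SR((503,187)),L(2,-97,6,38)),(SR((512,280)),L(2,-97,6)),
(SL((168,555)),L(0,120,4)),(SR((482,494)),L(0,-80,4)),
(T((95,352)),lambda p:(p[3],145,p[4])),(T((635,463)),lambda p:(p[3],-145,p[4])),(T((685,265)),lambda p:(p[3]+120,-145,p[4])),
(S((30,478)),lambda p:(p[3]+120,145,p[4])),(S((172,562)),lambda p:(p[3],145,p[4])),(S((497,322)),lambda p:(p[3],-145,p[4])),
(TL((177,347)),lambda p:(-18,p[7],p[8])),(TR((437,347)),lambda p:(-18,-p[7],p[8])),(SL((238,368)),lambda p:(-18,p[7],p[8])),(SR((553,325)),lambda p:(-18,-p[7],p[8]))]
if __name__=="__main__":
    p=fit(R,[630,-52,-.19,-50,6,190,115,100,100])
    for c in I: overlay(p,racksegs(p[3],p[5],p[4])+[s for g in(1,-1) for z in(p[6],p[6]+38) for s in loop([(0,97*g-7,z),(0,97*g+7,z),(0,97*g+7,z+26),(0,97*g-7,z+26)],(255,0,255))],c,f"pics/ov3_{c}.png")
E
python3 fit3.py
```

```text
[ 6.27330e+02 -5.14880e+01 -1.94000e-01 -1.83270e+01  6.27100e+00
  1.90732e+02  1.11441e+02  9.98900e+01  1.00108e+02]
[[-0.3, 0.22], [0.03, 0.98], [-0.22, -0.09], [0.38, 1.06], [0.68, 0.46], [0.02, 0.27], [0.01, 0.13], [-0.18, 0.45], [-0.38, 0.15], [-0.0, -0.08], [0.22, -0.37], [-0.27, -0.83], [-0.26, -0.52], [-0.13, -0.34], [-1.04, 0.02], [-1.77, 0.1], [1.04, 6.59], [-0.12, 6.59], [-0.77, 0.08], [0.41, -0.03], [-0.08, 2.04], [-1.16, -1.41], [0.36, -1.5], [0.93, -1.56], [0.22, 0.18], [-0.04, 0.12], [-0.53, 0.17], [-0.69, -0.33]]
```

View pics/ov3_top.png

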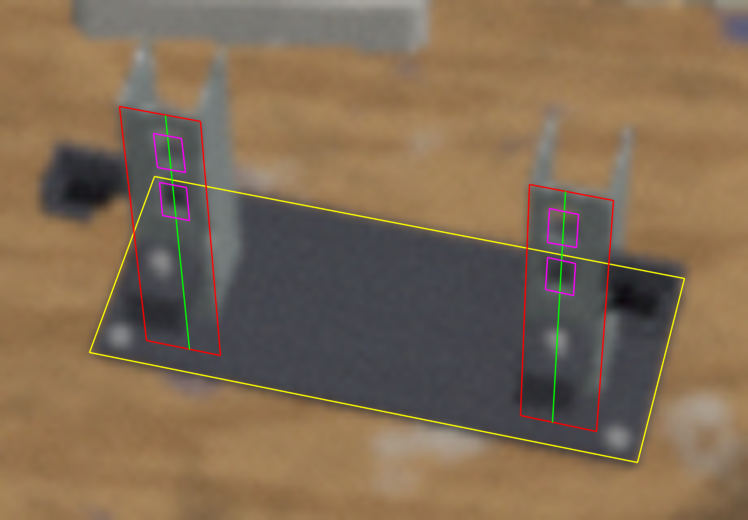

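View pics/ov3_scene.png

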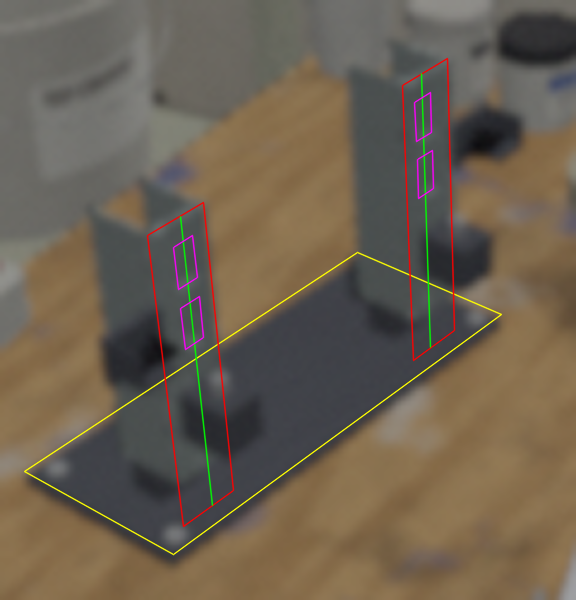

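The uprights now fit consistently across both views:
- **Rack pose:** (627, -51.5), yaw -0.194.
- **Home height:** about 95.5 mm. The slot bottoms (111 mm) and the plunger tips (100 mm) agree on this.
- **Rail pose:** (419, 1), yaw 0.234, with the bar top measured at 55 mm.

Next I'll grasp the rail.

```bash
cat > h.py <<'E'
from workcell import env,camera,finder
import numpy as np,cv2
RK=np.array([627.3,-51.5]);YR=-0.194
RL=np.array([418.8,0.9]);YL=0.234
G=env.tcp_to_grasp
def rot(a,s=1):
    z=s*np.array([np.cos(a),np.sin(a),0]);x=np.array([0,0,-1.]);return np.column_stack([x,np.cross(z,x),z])
def st(tag=""):
    s=env.get_state();print(tag,round(s["time"],2),np.round(s["tcp_pos"],1),"F",np.round(s["contact_force"],1),"M",np.round(s["moment"],2),"w",round(s["gripper_width"],1));return s
E
python3 - <<'E'
from h import *
for s in(1,-1):
    for p,a in((np.r_[RL,41-G+200],YL),(np.r_[RL,41-G],YL),(605,-47,150,YR)) if False else ((np.r_[RL,222.],YL),(np.r_[RL,24.],YL),(np.r_[603.,-48,120],YR)):
        q=env.solve_ik(p,rot(a,s));print(s,None if q is None else np.round(q,2))
E
```

```text
1 [-0.16  0.1   1.89 -0.    1.15 -0.4 ]
1 [-0.16  0.44  2.1  -0.    0.6  -0.4 ]
1 [-0.19  0.48  1.62 -0.    1.04  0.  ]
-1 [-0.16  0.1   1.89 -0.    1.15  2.74]
-1 [-0.16  0.44  2.1  -0.    0.6   2.74]
-1 None
```

```bash
python3 - <<'E'
from h import *
env.goto(np.r_[RL,200.],rot(YL)); st("above")
d=camera("top");cv2.imwrite("pics/pick_t.png",d["image"]);d=camera("scene");cv2.imwrite("pics/pick_s.png",cv2.resize(d["image"][130:310,240:400],None,fx=3.3,fy=3.3))
E
```

```text
above 10.74 [419.    1.4 200.2] F [0.3 0.1 0. ] M [-0.01  0.    0.02] w 85.5
```

View pics/pick_s.png

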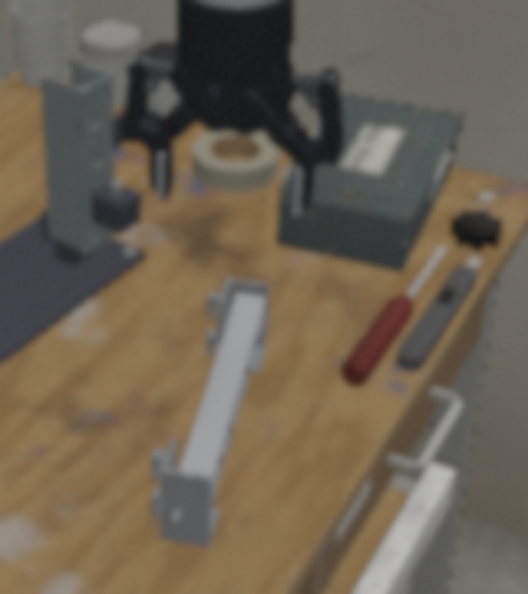

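The open gripper is straddling the rail's mid-plane, centred above the bar. I'll go down and grip.

```bash
python3 - <<'E'
from h import *
env.move_l(np.r_[RL,22.5],max_speed=110); st("down")
env.gripper_to(10); st("grip")
env.move_l(np.r_[RL,122.5],max_speed=100); st("lift"); env.hold(0.2); st("lift")
for c,b in(("top",(190,190,340,280,5)),("scene",(240,150,400,310,3.6))):
    d=camera(c);x0,y0,x1,y1,s=b;cv2.imwrite(f"pics/lift_{c}.png",cv2.resize(d["image"][y0:y1,x0:x1],None,fx=s,fy=s,interpolation=cv2.INTER_CUBIC))
E
```

```text
down 12.61 [419.2   0.8  22.9] F [-0.7  0.6  0.1] M [0.02 0.   0.03] w 85.4
grip 13.2 [418.9   0.9  22.7] F [-0.3 -0.4  5.3] M [-0.01  0.2  -0.17] w 23.1
lift 14.35 [418.2   1.  122. ] F [ 0.9  0.5 -2.8] M [-0.05 -0.01 -0.01] w 23.7
lift 14.55 [418.4   0.9 122. ] F [ 0.1 -0.1 -2.2] M [ 0.01 -0.01 -0.04] w 23.4
```

View pics/lift_scene.png

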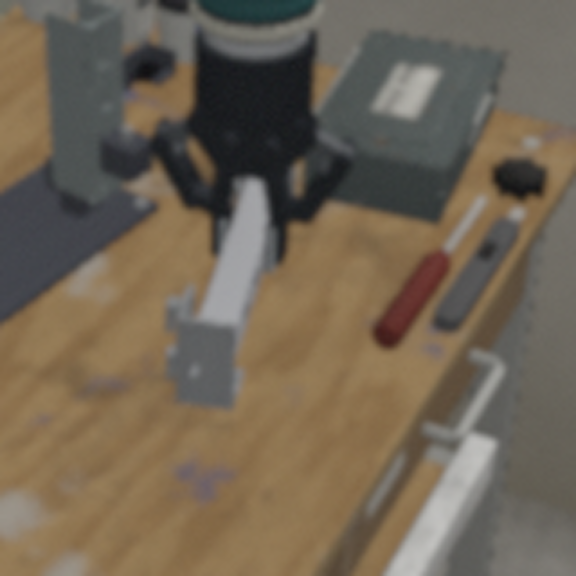

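View pics/lift_top.png

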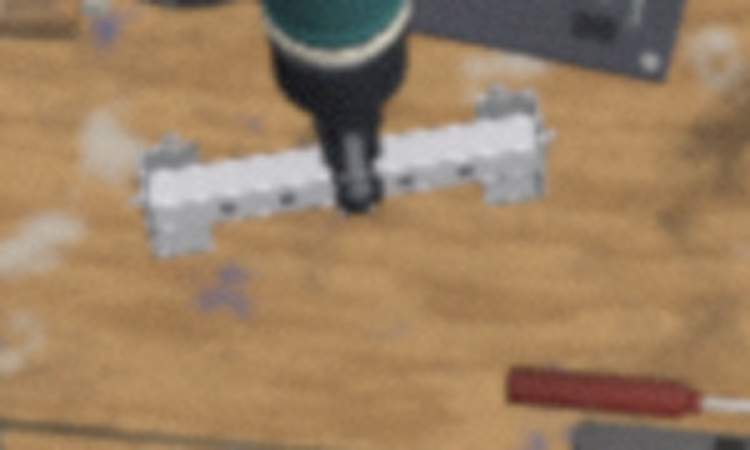

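The rail is held level and centred (moment about 0, weight about 2.5 N). I'll move it in front of the rack at the estimated entry height and compare the two in the pictures.

```bash
cat >> h.py <<'E'
U=lambda a=YR:np.array([np.cos(a),np.sin(a)])
V=lambda a=YR:np.array([-np.sin(a),np.cos(a)])
def tcp(xl,yl,z): # rail_back local coords -> tcp pos
    return np.r_[RK+(xl-22)*U()+yl*V(),z+22.5]
def loc(s):
    d=s["tcp_pos"][:2]-RK;return np.array([d@U()+22,d@V(),s["tcp_pos"][2]-22.5])
E
python3 - <<'E'
from h import *
env.goto(tcp(-40,0,112),rot(YR)); s=st("pre");print(loc(s))
for c,b in(("top",(215,135,345,235,6)),("scene",(180,140,320,270,4.5))):
    d=camera(c);d2=camera(c);I=(d["image"]/2.+d2["image"]/2.).astype(np.uint8);cv2.imwrite(f"pics/pre_{c}_raw.png",I);x0,y0,x1,y1,s=b;cv2.imwrite(f"pics/pre_{c}.png",cv2.resize(I[y0:y1,x0:x1],None,fx=s,fy=s,interpolation=cv2.INTER_CUBIC))
st()
E
```

```text
pre 15.31 [566.  -39.6 133.8] F [-1.1 -0.2 -4.3] M [-0.    0.03  0.  ] w 23.6
[-4.04490879e+01 -9.75411349e-02  1.11322352e+02]
 15.51 [564.9 -39.1 134.2] F [ 0.2  0.3 -2.3] M [-0.05  0.02 -0.02] w 23.2
```

View pics/pre_top.png

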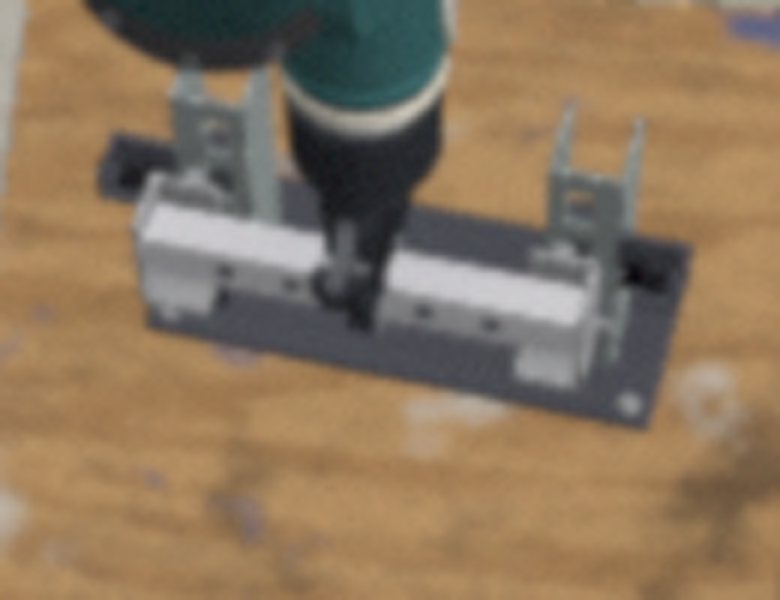

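View pics/pre_scene.png

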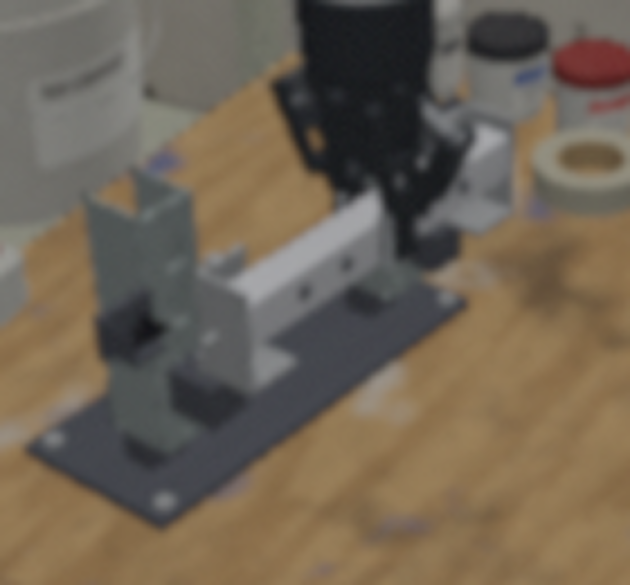

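```bash
cat > ov4.py <<'E'
from ov import *
import h,sys
s=env.get_state();l=h.loc(s);print(np.round(l,2),s["time"])
def railsegs(xl,yl,z):
    B=lambda x,y,zz:(xl+x,yl+y,z+zz)
    S=loop([B(-10,114,56),B(-10,-114,56),B(-34,-114,56),B(-34,114,56)],(0,0,255))
    for g in(1,-1):
        for a in(2,40): S+=loop([B(10.5,97*g-5,a),B(10.5,97*g+5,a),B(10.5,97*g+5,a+22),B(10.5,97*g-5,a+22)],(255,0,255))
        S+=[(B(-20,g*128,30),B(-20,g*114,30),(0,255,0))]
    return S
if __name__=="__main__":
    p=np.array([*h.RK,h.YR]);n=sys.argv[1]
    for c,bx in(("top",((230,155),(325,210),8)),("scene",((195,160),(300,245),6.5))):
        overlay(p,railsegs(*l)+racksegs(-20,190.7,6)[4:],c,f"pics/{n}_ov_{c}.png",bx,cv2.imread(f"pics/{n}_{c}_raw.png"))
E
python3 ov4.py pre
```

```text
[-41.03   0.16 112.  ] 15.6083
```

View pics/pre_ov_top.png

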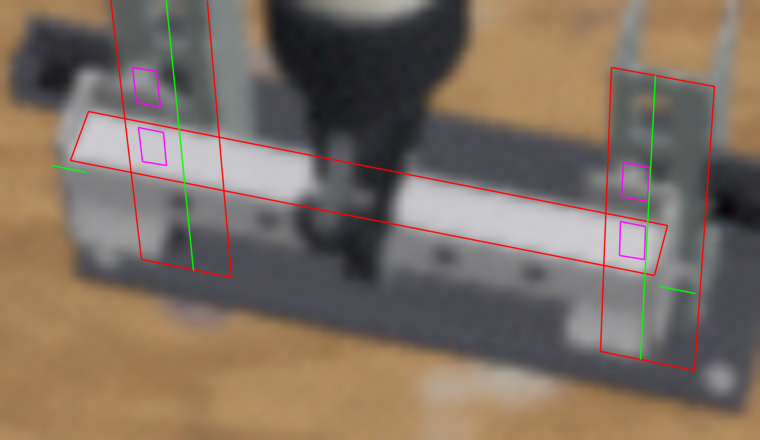

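View pics/pre_ov_scene.png

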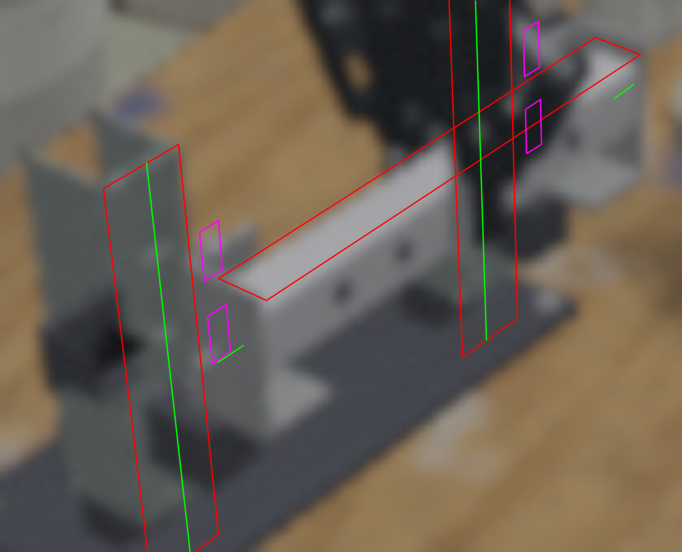

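```bash
python3 - <<'E'
import cv2,numpy as np
def en(I,x0,y0,x1,y1,s):
    c=I[y0:y1,x0:x1].astype(float);c=np.clip((c-30)*1.25,0,255).astype(np.uint8)
    return cv2.resize(c,None,fx=s,fy=s,interpolation=cv2.INTER_CUBIC)
t=cv2.imread("pics/pre_top_raw.png")
cv2.imwrite("pics/z3.png",np.hstack([en(t,233,145,268,195,11),en(t,297,155,332,205,11)]))
E
```

```text
(no output)
```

View pics/z3.png

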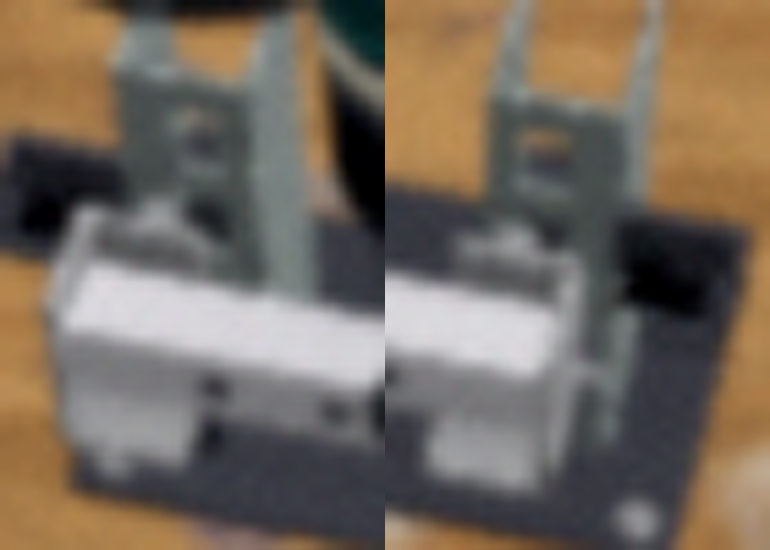

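```bash
cat > fit5.py <<'E'
from ov import *
import h
TL=lambda p:px(p,11,(233,145));TR=lambda p:px((p[0]-385,p[1]),11,(297,155))
pts=[(TL((85,265)),(-10,114,56)),(TL((62,328)),(-34,114,56)),(TR((560,318)),(-10,-114,56)),(TR((545,375)),(-34,-114,56)),(TL((155,203)),(8,97,62)),(TR((515,236)),(8,-97,62))]
rp=np.array([*h.RK,h.YR])
for z in(112,109.5):
    def f(v):
        c,s=np.cos(v[2]),np.sin(v[2])
        return np.concatenate([proj("top",W(rp,np.array([v[0]+c*l[0]-s*l[1],v[1]+s*l[0]+c*l[1],z+l[2]])))-u for u,l in pts])
    r=least_squares(f,[-41,0,0]);print(z,np.round(r.x,3),np.round(r.fun.reshape(-1,2),2).tolist())
E
python3 fit5.py
python3 - <<'E'
# rack refit with top-only, fixed H / slots, and this picture's rack features
import sys;sys.path.insert(0,".")
from fit5 import *
P=[(TL((118,70)),(0,120,190.7)),(TL((245,88)),(0,80,190.7)),(TR((494,95)),(0,-80,190.7)),(TR((618,108)),(0,-120,190.7)),(TL((200,175)),(0,97,149.4)),(TR((543,185)),(0,-97,149.4)),(TL((200,138)),(0,97,162)),(TR((545,150)),(0,-97,162))]
f=lambda v:np.concatenate([proj("top",W(v,np.array(l,float)))-u for u,l in P])
r=least_squares(f,[627,-51,-.19]);print(np.round(r.x,3),np.round(r.fun.reshape(-1,2),2).tolist())
E
```

```text
112 [-4.1073e+01  1.4350e+00 -7.0000e-03] [[-0.03, -0.36], [-0.26, -0.05], [0.1, -0.61], [-0.33, 0.5], [0.44, 0.65], [0.09, -0.1]]
109.5 [-3.9276e+01  1.9600e+00 -7.0000e-03] [[0.03, -0.34], [-0.19, -0.04], [0.03, -0.63], [-0.39, 0.46], [0.5, 0.68], [0.03, -0.1]]
112 [-4.1073e+01  1.4350e+00 -7.0000e-03] [[-0.03, -0.36], [-0.26, -0.05], [0.1, -0.61], [-0.33, 0.5], [0.44, 0.65], [0.09, -0.1]]
109.5 [-3.9276e+01  1.9600e+00 -7.0000e-03] [[0.03, -0.34], [-0.19, -0.04], [0.03, -0.63], [-0.39, 0.46], [0.5, 0.68], [0.03, -0.1]]
[ 6.30077e+02 -5.07960e+01 -1.88000e-01] [[-0.52, -0.47], [0.38, 0.2], [-0.59, -1.04], [1.03, 0.17], [0.01, -0.3], [-0.02, 0.08], [-0.24, 0.54], [-0.07, 0.77]]
```

The held rail matches the rack estimate to about 1 mm in y and 0.01 rad in yaw, so I'll apply a small correction. Next I'll advance by feel with a force guard.

```bash
sed -i 's/YR=-0.194/YR=-0.190/' h.py; cat >> h.py <<'E'
def fl(s):
    f=s["contact_force"];return np.array([f[:2]@U(),f[:2]@V(),f[2]])
def adv(xl,yl,z,R=None,sp=40,tag=True):
    env.move_l(tcp(xl,yl,z),max_speed=sp) if R is None else env.move_l(tcp(xl,yl,z),R,max_speed=sp)
    s=env.get_state()
    if tag: print(round(s["time"],2),"cmd",xl,yl,z,"at",np.round(loc(s),1),"F",np.round(fl(s),1),"M",np.round(s["moment"],2))
    return s
E
python3 - <<'E'
from h import *
Y=-0.6;Z=112.0
adv(-16,Y,Z,rot(YR),sp=60); env.hold(.1); f0=fl(st())
for x in np.arange(-15,3.1,1.0):
    s=adv(x,Y,Z,sp=15)
    if np.abs((fl(s)-f0)[0])>5: break
env.hold(.1);st()
for c in("top","scene"):
    cv2.imwrite(f"pics/ins1_{c}_raw.png",camera(c)["image"])
E
```

```text
16.36 cmd -16 -0.6 112.0 at [-15.5  -0.7 111.8] F [-0.8 -0.3 -3.4] M [-0.03  0.07 -0.03]
 16.46 [590.2 -45.  134.4] F [-0.3 -0.3 -2.7] M [ 0.03  0.01 -0.02] w 23.4
16.71 cmd -15.0 -0.6 112.0 at [-15.4  -0.5 112. ] F [-1.   0.5 -2. ] M [ 0.    0.31 -0.16]
16.96 cmd -14.0 -0.6 112.0 at [-15.1  -0.5 111.8] F [-4.6 -0.  -0.4] M [ 0.12  0.9  -0.38]
17.21 cmd -13.0 -0.6 112.0 at [-15.1  -0.5 111.6] F [-8.3 -0.8  1.5] M [ 0.2   1.11 -0.25]
 17.31 [590.7 -45.  134.1] F [-7.2  1.5  1.7] M [ 0.12  1.09 -0.39] w 23.2
```

```bash
python3 - <<'E'
import cv2,numpy as np
def en(I,x0,y0,x1,y1,s):
    c=I[y0:y1,x0:x1].astype(float);c=np.clip((c-30)*1.25,0,255).astype(np.uint8)
    return cv2.resize(c,None,fx=s,fy=s,interpolation=cv2.INTER_CUBIC)
t=cv2.imread("pics/ins1_top_raw.png");s=cv2.imread("pics/ins1_scene_raw.png")
cv2.imwrite("pics/z4.png",np.hstack([en(t,233,140,268,190,11),en(t,297,150,332,200,11)]))
cv2.imwrite("pics/z5.png",en(s,185,150,295,250,6))
E
```

```text
(no output)
```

View pics/z4.png

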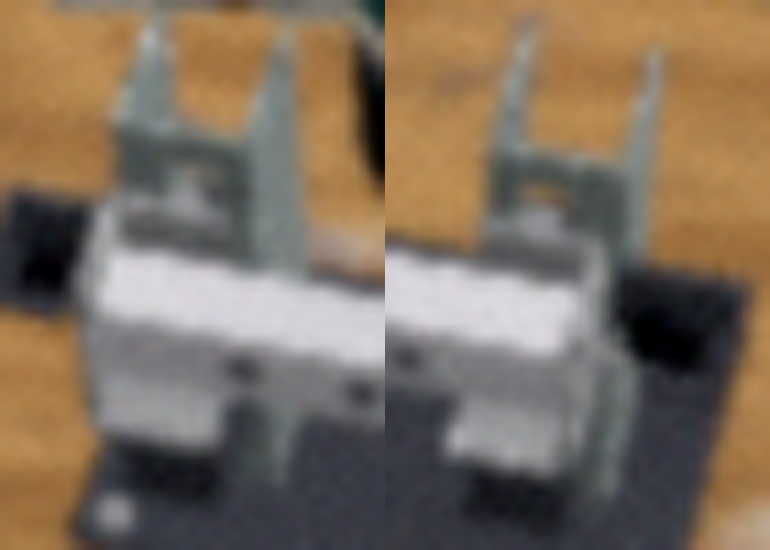

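View pics/z5.png

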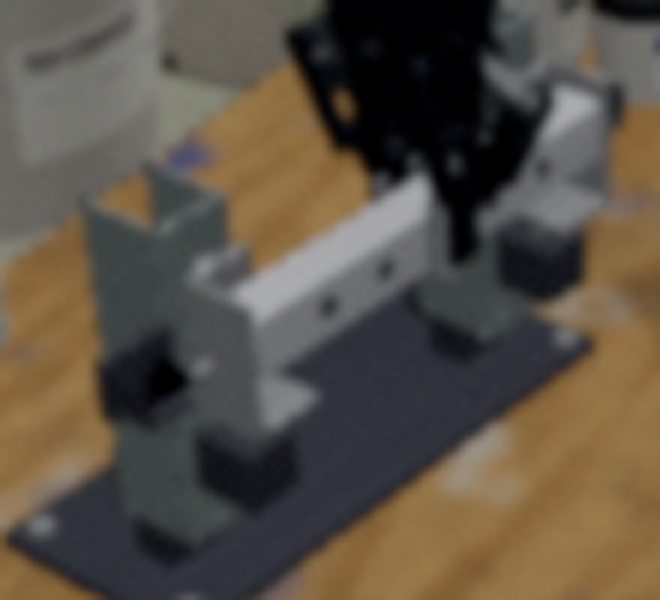

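Contact came 4.5 mm earlier than estimated. In the top view the tab tops sit about 5 mm below the slot tops. Both fit a rack that is nearer and higher along the camera's line of sight, so entry should be near z ≈ 117.5. I'll back off, raise and push again.

```bash
cat >> h.py <<'E'
RK=RK-4.5*U()
E
python3 - <<'E'
from h import *
Y=-0.9
adv(-12.5,Y,112,sp=40); adv(-12.5,Y,117.5,sp=60); env.hold(.1); f0=fl(st())
for x in np.arange(-11,3.1,1.0):
    s=adv(x,Y,117.5,sp=15)
    if np.abs((fl(s)-f0)[0])>5: break
env.hold(.1);st()
for c in("top","scene"):
    cv2.imwrite(f"pics/ins2_{c}_raw.png",camera(c)["image"])
def en(I,x0,y0,x1,y1,s):
    c=I[y0:y1,x0:x1].astype(float);c=np.clip((c-30)*1.25,0,255).astype(np.uint8)
    return cv2.resize(c,None,fx=s,fy=s,interpolation=cv2.INTER_CUBIC)
t=cv2.imread("pics/ins2_top_raw.png")
cv2.imwrite("pics/z6.png",np.hstack([en(t,233,140,268,190,11),en(t,297,150,332,200,11)]))
E
```

```text
17.66 cmd -12.5 -0.9 112 at [-11.5  -0.9 112.3] F [ 0.5 -0.8 -3. ] M [-0.02  0.03  0.03]
17.91 cmd -12.5 -0.9 117.5 at [-11.4  -0.9 118.3] F [-0.5  0.3 -2.9] M [-0.    0.06 -0.03]
 18.01 [589.3 -45.1 140.3] F [ 0.1 -0.1 -2.8] M [-0.05 -0.03 -0.  ] w 23.1
18.26 cmd -11.0 -0.9 117.5 at [-10.9  -0.9 117.4] F [ 0.6 -0.1 -2.9] M [-0.   -0.05  0.02]
18.51 cmd -10.0 -0.9 117.5 at [-10.   -0.9 117.4] F [-0.3  0.4 -2.1] M [ 0.02  0.06 -0.04]
18.76 cmd -9.0 -0.9 117.5 at [ -8.9  -0.9 117.5] F [-0.1 -0.1 -2.9] M [0.03 0.02 0.01]
19.01 cmd -8.0 -0.9 117.5 at [ -7.9  -0.9 117.5] F [-0.1 -0.1 -2.8] M [-0.04  0.04 -0.  ]
19.26 cmd -7.0 -0.9 117.5 at [ -6.9  -0.9 117.5] F [ 0.1 -1.1 -2.2] M [-0.02  0.02 -0.01]
19.51 cmd -6.0 -0.9 117.5 at [ -5.9  -0.9 117.5] F [ 0.6  0.2 -2.6] M [-0.04 -0.03 -0.04]
19.76 cmd -5.0 -0.9 117.5 at [ -4.9  -0.9 117.5] F [ 0.4  0.  -2.1] M [-0.07  0.    0.  ]
20.01 cmd -4.0 -0.9 117.5 at [ -3.9  -0.9 117.5] F [-0.6  0.3 -3.5] M [-0.01  0.04 -0.03]
20.26 cmd -3.0 -0.9 117.5 at [ -2.9  -0.9 117.5] F [ 0.3 -0.2 -2.8] M [ 0.01 -0.02  0.04]
20.51 cmd -2.0 -0.9 117.5 at [ -1.9  -0.9 117.5] F [-0.8  0.4 -2.4] M [-0.01  0.04 -0.03]
20.76 cmd -1.0 -0.9 117.5 at [ -0.9  -0.9 117.5] F [-0.5  0.3 -1.9] M [-0.01 -0.02 -0.  ]
21.01 cmd 0.0 -0.9 117.5 at [ -0.5  -0.9 117.3] F [-1.1 -0.2 -1.7] M [ 0.06  0.23 -0.18]
21.26 cmd 1.0 -0.9 117.5 at [ -0.2  -0.8 117.2] F [-4.6  0.7 -0.9] M [ 0.14  0.75 -0.4 ]
21.51 cmd 2.0 -0.9 117.5 at [-1.000e-01 -8.000e-01  1.171e+02] F [-8.2  0.6  1.4] M [ 0.17  1.05 -0.38]
 21.61 [601.  -47.3 139.6] F [-6.4  1.7  0.7] M [ 0.2   1.03 -0.46] w 23.1
```

View pics/z6.png

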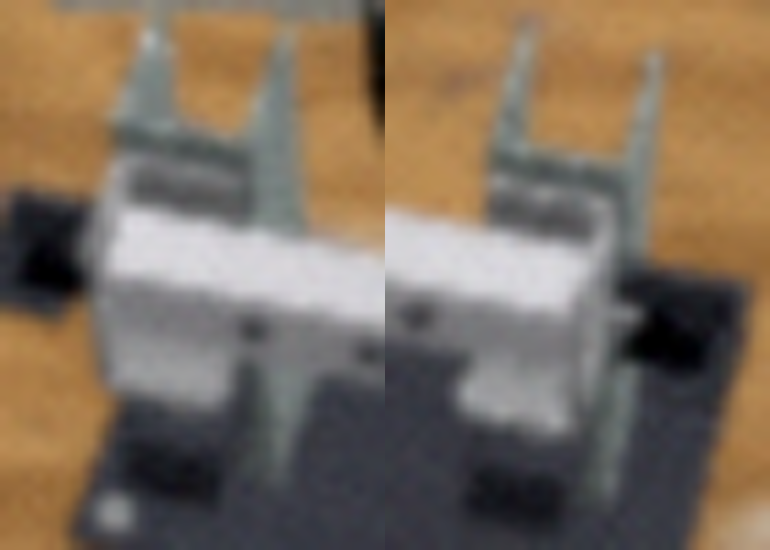

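The tabs went straight in, and the back meets the uprights at x = 0 with 8 N. Now I'll ease off the x push and go down under force guard.

```bash
python3 - <<'E'
from h import *
Y=-0.8
adv(-0.2,Y,117.2,sp=30); f0=np.array([0,0,-2.6])
z=117.2
while z>95:
    z-=1.0
    s=adv(-0.2,Y,round(z,1),sp=20); d=fl(s)-f0
    if d[2]>17 or abs(d[0])>9 or abs(d[1])>9 : break
E
```

```text
21.96 cmd -0.2 -0.8 117.2 at [ -0.3  -0.8 117.1] F [-3.2 -0.5 -3.1] M [ 0.1   0.57 -0.3 ]
22.21 cmd -0.2 -0.8 116.2 at [ -0.2  -0.8 116.1] F [-3.3  0.8 -1.8] M [ 0.05  0.62 -0.33]
22.46 cmd -0.2 -0.8 115.2 at [ -0.3  -0.8 115.1] F [-3.2 -0.9 -1.9] M [ 0.03  0.62 -0.4 ]
22.71 cmd -0.2 -0.8 114.2 at [ -0.3  -0.8 114.1] F [-2.6  0.  -2. ] M [-0.01  0.64 -0.4 ]
22.96 cmd -0.2 -0.8 113.2 at [ -0.2  -0.9 113.1] F [-3.7 -0.3 -2.4] M [-0.    0.64 -0.35]
23.21 cmd -0.2 -0.8 112.2 at [ -0.2  -0.9 112.2] F [-3.7 -0.1 -0.9] M [ 0.02  0.69 -0.35]
23.46 cmd -0.2 -0.8 111.2 at [ -0.2  -0.9 111.3] F [-3.5 -0.8  0.8] M [ 0.03  0.8  -0.4 ]
23.71 cmd -0.2 -0.8 110.2 at [ -0.2  -0.9 110.7] F [-4.8 -1.2  4.2] M [ 0.09  1.   -0.38]
23.96 cmd -0.2 -0.8 109.2 at [ -0.2  -0.7 109.9] F [-5.5 -0.6  4.7] M [ 0.07  1.08 -0.38]
24.21 cmd -0.2 -0.8 108.2 at [ -0.2  -0.7 109.2] F [-5.9 -0.8  8. ] M [ 0.05  1.18 -0.43]
24.46 cmd -0.2 -0.8 107.2 at [ -0.2  -0.7 108.3] F [-7.  -1.   8.5] M [ 0.22  1.19 -0.39]
24.71 cmd -0.2 -0.8 106.2 at [ -0.2  -0.6 107.4] F [-7.5  0.2  9.1] M [ 0.17  1.29 -0.39]
24.96 cmd -0.2 -0.8 105.2 at [-1.00e-01 -6.00e-01  1.06e+02] F [-6.2 -1.2  6.8] M [ 0.53  0.89 -0.38]
25.21 cmd -0.2 -0.8 104.2 at [-1.00e-01 -5.00e-01  1.05e+02] F [-5.4 -0.4  5.4] M [ 0.58  0.9  -0.39]
25.46 cmd -0.2 -0.8 103.2 at [ -0.2  -1.  103.1] F [-3.4 -2.6 -0.5] M [-0.19  0.69 -0.42]
25.71 cmd -0.2 -0.8 102.2 at [-1.000e-01 -1.100e+00  1.023e+02] F [-4.5 -2.1  2.9] M [-0.28  0.84 -0.4 ]
25.96 cmd -0.2 -0.8 101.2 at [-1.000e-01 -1.200e+00  1.016e+02] F [-5.1 -2.1  3.3] M [-0.2   0.99 -0.37]
26.21 cmd -0.2 -0.8 100.2 at [-1.000e-01 -1.000e+00  1.008e+02] F [-5.8 -1.5  5.3] M [-0.45  1.08 -0.48]
26.46 cmd -0.2 -0.8 99.2 at [-1.000e-01 -9.000e-01  1.005e+02] F [-7.6 -1.6 10. ] M [-0.59  1.39 -0.49]
26.71 cmd -0.2 -0.8 98.2 at [-1.000e-01 -9.000e-01  1.002e+02] F [-9.  -0.1 17.3] M [-0.49  1.69 -0.38]
```

```bash
python3 - <<'E'
from h import *
Y=-0.8;f0=np.array([0,0,-2.6])
for z in(97.6,97.0,96.4,95.8):
    s=adv(-0.6,Y,z,sp=20); d=fl(s)-f0
    if d[2]>22: break
env.hold(.2);st()
for c in("top","scene"):
    cv2.imwrite(f"pics/dn_{c}_raw.png",camera(c)["image"])
def en(I,x0,y0,x1,y1,s):
    c=I[y0:y1,x0:x1].astype(float);c=np.clip((c-30)*1.25,0,255).astype(np.uint8)
    return cv2.resize(c,None,fx=s,fy=s,interpolation=cv2.INTER_CUBIC)
t=cv2.imread("pics/dn_top_raw.png");s=cv2.imread("pics/dn_scene_raw.png")
cv2.imwrite("pics/z7.png",np.hstack([en(t,230,140,265,190,11),en(t,297,150,332,200,11)]))
cv2.imwrite("pics/z8.png",en(s,185,150,295,250,6))
E
```

```text
26.96 cmd -0.6 -0.8 97.6 at [ -0.2  -0.9 100.1] F [-9.9 -0.  18.9] M [-0.45  1.78 -0.37]
27.21 cmd -0.6 -0.8 97.0 at [-1.000e-01 -9.000e-01  1.001e+02] F [-11.2  -0.3  24.2] M [-0.47  2.01 -0.49]
 27.41 [600.9 -47.3 122.6] F [-11.2   1.2  24.2] M [-0.4   1.99 -0.47] w 23.1
```

View pics/z7.png

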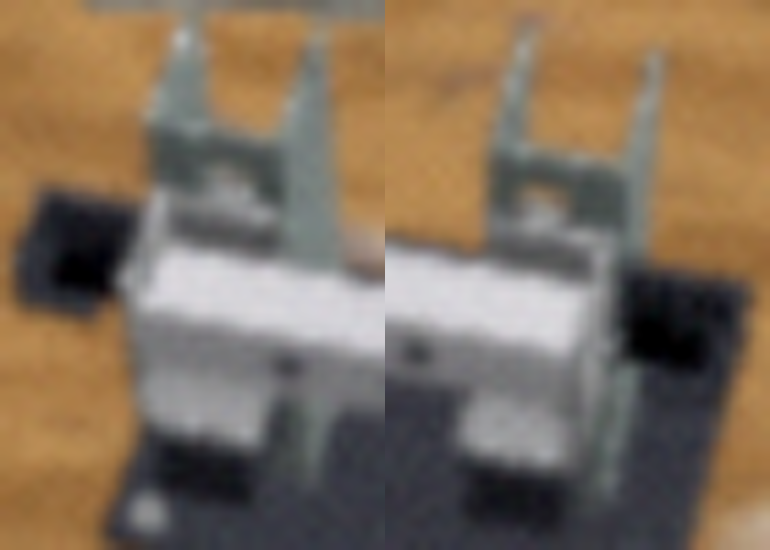

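View pics/z8.png

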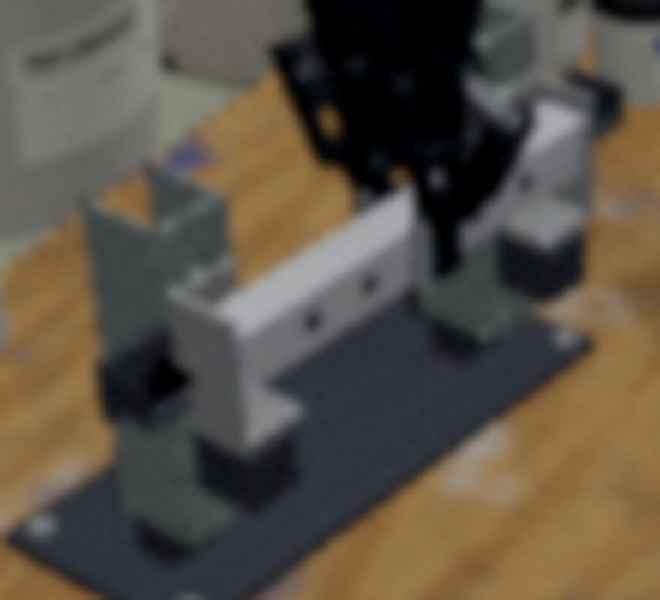

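The rail stopped hard at z ≈ 100.1, 17 mm below entry, with two snaps felt on the way (at about 106 and 104). I'll check the locks by easing off and pulling up gently.

```bash
python3 - <<'E'
from h import *
for z in(98.5,100.0,101,102,103,104):
    s=adv(-0.6,-0.8,z,sp=25); 
    if fl(s)[2]<-10: break
E
```

```text
27.76 cmd -0.6 -0.8 98.5 at [-1.000e-01 -9.000e-01  1.002e+02] F [-7.8 -0.8 14. ] M [-0.23  1.36 -0.41]
28.01 cmd -0.6 -0.8 100.0 at [-1.000e-01 -9.000e-01  1.009e+02] F [-5.3 -1.2  7.2] M [-0.21  0.95 -0.43]
28.26 cmd -0.6 -0.8 101 at [-1.000e-01 -9.000e-01  1.013e+02] F [-4.2 -1.3  3.3] M [-0.38  0.76 -0.46]
28.51 cmd -0.6 -0.8 102 at [-1.000e-01 -8.000e-01  1.017e+02] F [ 0.4 -1.  -4.1] M [-0.52  0.21 -0.38]
28.76 cmd -0.6 -0.8 103 at [ -0.2  -0.8 102. ] F [  4.5  -0.7 -16. ] M [-0.63 -0.52 -0.33]
```

Under a 13 N pull the rail holds about 1.9 mm above the stop. The moment barely changes (about 0.1 Nm, where one locked side alone would give about 1.5), so both catches hold. I'll go neutral, release and retreat.

```bash
python3 - <<'E'
from h import *
adv(-0.8,-0.8,101.6,sp=30); env.hold(.15); st()
env.gripper_to(70); s=st("open")
p=s["tcp_pos"].copy(); p[2]+=150; env.move_l(p,max_speed=120); s=st("up")
q=s["joints"].copy(); q[0]=0.95;q[1]-=0.1; env.set_joints(q); st("side"); 
for c in("top","scene"):
    cv2.imwrite(f"pics/end_{c}_raw.png",camera(c)["image"])
def en(I,x0,y0,x1,y1,s):
    c=I[y0:y1,x0:x1].astype(float);c=np.clip((c-30)*1.25,0,255).astype(np.uint8)
    return cv2.resize(c,None,fx=s,fy=s,interpolation=cv2.INTER_CUBIC)
t=cv2.imread("pics/end_top_raw.png");s=cv2.imread("pics/end_scene_raw.png")
cv2.imwrite("pics/z9.png",en(t,225,135,335,210,7))
cv2.imwrite("pics/z10.png",en(s,185,150,295,250,6))
E
```

```text
29.01 cmd -0.8 -0.8 101.6 at [ -0.3  -0.8 101.8] F [ 3.4 -1.3 -9.3] M [-0.62 -0.37 -0.32]
 29.16 [600.9 -47.2 124.3] F [ 4.1 -1.5 -9.6] M [-0.63 -0.47 -0.32] w 23.1
open 29.67 [600.4 -47.  124.4] F [ 0.1 -1.  -0.3] M [ 0.01 -0.01  0.01] w 70.1
up 31.07 [599.8 -46.9 273.5] F [ 0.1  0.5 -0.1] M [0.01 0.01 0.02] w 70.0
side 33.39 [290.3 522.8 333. ] F [-0.4 -0.4 -0. ] M [-0.05  0.04  0.01] w 70.2
```

View pics/z9.png

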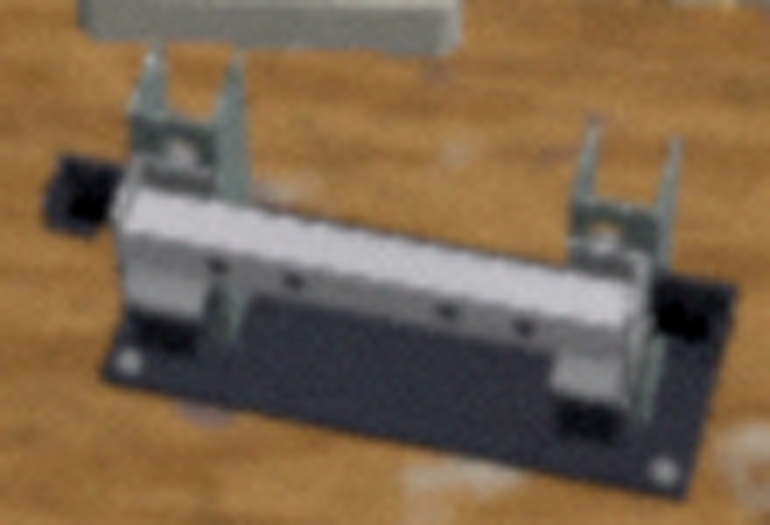

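View pics/z10.png

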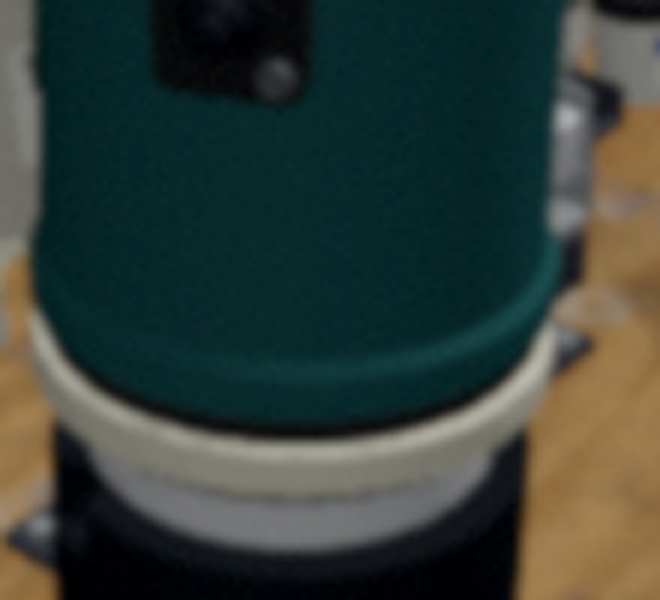

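View pics/end_top_raw.png

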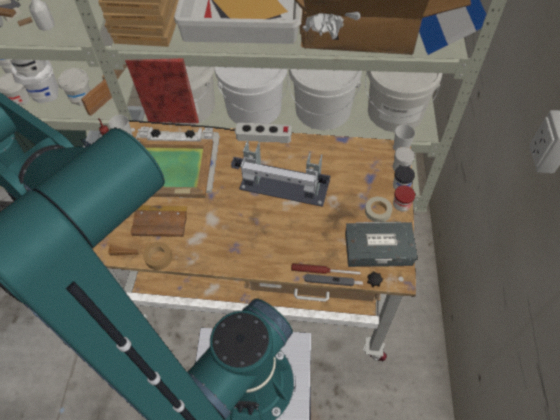

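The rail hangs level in the top view (the tab-to-slot gaps match left and right) and the bystanders haven't moved. I'll clear the arm for one scene check.

```bash
python3 - <<'E'
from h import *
q=env.get_state()["joints"].copy(); q[0]=-0.9;q[1]=-0.1; env.set_joints(q); st("side"); env.hold(.3)
a=camera("scene")["image"]/2.+camera("scene")["image"]/2.
c=np.clip((a[150:250,185:295]-30)*1.25,0,255).astype(np.uint8)
cv2.imwrite("pics/z11.png",cv2.resize(c,None,fx=6,fy=6,interpolation=cv2.INTER_CUBIC))
E
```

```text
side 36.71 [ 390.5 -380.4  520.8] F [0.7 0.3 0. ] M [ 0.18  0.13 -0.01] w 70.2
```

View pics/z11.png

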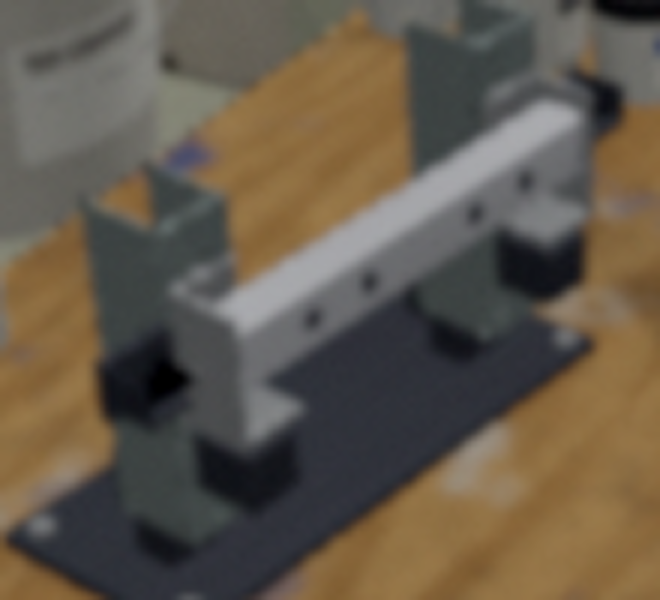

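The scene view shows the rail in the same place as when it was pressed home (near bar corner at about (235,325) in both crops), and both ends sit on the plunger blocks. I'm handing the job in.

```bash
python3 -c "
from workcell import env
print(env.get_state()['time']);print(env.finish_job())"
```

```text
37.1083
the job is handed in; nothing more can be done
None
```

The rail is hung in the rack, pressed home and let go, and I handed the job in at 37 s of the 64 s allowed. The handing-in call gives no verdict. The plunger and catch readings are not exposed to me, so the locking is judged from force and pictures only.

**What I did**
- I measured the rail and rack from both cameras and gripped the rail at its middle.
- The first push met the uprights 4.5 mm earlier than the pictures had suggested, so I backed off and raised the rail 5.5 mm. On the second push the tabs went straight in.
- Going down, I felt two snaps at about 106 and 104 mm, then a hard stop with the underside at about 100 mm. The peak push was about 27 N vertically (24 N read, plus the rail's weight) with about 11 N sideways. That is slightly over the 25 N guide but well under the 60 N limit.

**Last checks**
- **Locking:** a 13 N upward pull was held at about 1.9 mm above the stop. The moment hardly changed, so both sides seem to carry the load.
- **After release:** both cameras show the rail level and in the same place as when it was pressed home.
- **Surroundings:** the bystanders look unmoved by eye, and the gripper is clear with no contact force.

**What disagreed:** my picture-based rack estimate was about 4.5 mm off in depth and about 5 mm off in height. The contact search corrected both.

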